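# Cork between the serving stones

## Task

Lay the cork pad flat, centred and lengthwise on the stone slab that lies in the wooden dock. Then push the second stone slab straight off the dock's ledge onto the cork until it is fully home, flush against the end stop with the brass plunger pressed right in; feel for the stop and push gently, the stone must not be rammed or forced. Leave the bowl, cup and jar alone.

Things in the scene. Friction and masses are not known exactly. Their poses are not given: they have to be found in the camera images.
- dock: Fixed wooden stacking dock, 120 mm wide (y), deck 8 mm thick from x = -216 to +150 mm. Origin on the table under the centre of the seat that holds the lower slab; x points along the dock from the ledge to the end stop. The stop is a dark steel block 84 mm wide, front face z = 36 to 62 mm. That face lies anywhere between x = +64 and +88 mm and is not reported: feel for it.
- ledge (a point): Centre of the top of the dock's ledge, on which the upper slab waits: 150 mm long (dock x = -216 to -66 mm), 112 mm wide, top 33.5 mm over the table, 1.5 mm higher than a pad laid on the lower slab. Axes as the dock's.
- seat (a point): Centre of the lower slab's place, at the height of that slab's top, 26 mm over the dock's origin; axes as the dock's. The seat is 132 mm long, between the ledge and an end lip (4 mm thick, top 29 mm over the table), with side walls 20 mm high, 108 mm apart.
- lower_slab: Loose marble slab 120 (x) by 100 (y) by 18 mm, about 0.6 kg, lying in the dock's seat with up to 6 mm play; its x lies along the dock. Origin: centre of its underside (z = 8 mm over the table).
- upper_slab: Loose marble slab, same 120 (x) by 100 (y) by 18 mm, 0.4 to 0.8 kg, lying flat on the dock's ledge, its x roughly along the dock. Too wide to grip: push it by its rear (-x) edge. Origin: centre of its underside.
- cork_pad: Loose stiff cork pad 90 (x) by 64 (y) by 6 mm, 30 g, flat on the table at the left or the right of the dock. Origin: centre of its underside. Can be gripped across its 64 mm width.
- plunger (a joint): Brass plunger, 12 mm diameter, in the middle of the end stop's front face, 44 mm over the table, weakly sprung (under 0.5 N). Value: how far it is pressed in, in m: 0 free, standing 10 mm out towards the ledge; 0.010 flush with the stop's face, when the slab touches the stop.
- sauce_bowl: Brass bowl, 90 mm across, 35 mm high, on the table on the other side of the dock from the cork pad. Origin: centre of its underside. Bystander.
- cup: Steel cup, 72 mm across, 75 mm high, beyond the dock. Origin: centre of its underside. Bystander.
- seasoning_jar: Amber glass jar with a dark cap, 56 mm across, 85 mm high, beyond the dock. Origin: centre of its underside. Bystander.
Things that resemble listed ones, but are neither listed nor needed, are in the scene too. What is shaped like the upper_slab but blue or turquoise is not meant.

How it is judged:
By the outcome, as a careful person would: the job done as asked, in the order asked, and still so for the second after the job is handed in, with the robot touching nothing.
It also fails if it takes over 61 s, if anything falls off the work surface, if the arm or the gripper's body presses on something with over 40 N, if the wrist force passes 120 N, or if a joint passes its speed limit or range.

## Robot

A 7-joint arm with a two-finger parallel gripper is mounted at the origin on the work surface. World frame = base frame: x ahead of the robot, y to its left, z up, the work surface at z = 0. Lengths are in m, angles in rad, forces in N, time in s.
With the tool pointing down it reaches from about 0.425 to 0.925 m from the base axis. Payload 6.8 kg.
Tool frame: the origin (TCP) lies midway between the tips of the shut fingers; the grasp point (between the pads) lies 19 mm behind it (bot.pinch_z is the distance from the TCP to the grasp point, in m); z points along the fingers, y is the line along which they close (so a half turn about z gives the same grasp; the last joint's range is limited). The gripper opens to 85 mm and grips with 20 to 120 N. Pads are 22 mm wide; open, the fingers measure 114 mm over their backs; the gripper's body (76 mm by 85 mm) begins 54 mm behind the grasp point. The pads swing forward as they close: fully open they stand 13 mm farther back than shut.
Start: joints at [1.074, 0.477, 0.022, 1.555, -0.011, 1.109, -0.083], TCP at [0.256, -0.625, 0.231] pointing down, gripper open.
Joint ranges: [-2.96, 2.96], [-0.34, 2.1], [-1.41, 1.46], [0.24, 2.44], [-1.37, 4.51], [0.17, 1.92], [-2.96, 2.96]. Speed limits (rad/s): [2.39, 2.39, 3.14, 3.14, 3.14, 3.14, 3.14].

## Interface

Orientations are given as a unit quaternion [w, x, y, z].
In Python, from station import bot, imaging gives the robot as it stands. The module is installed in compiled form; this text tells all that it offers.
- The arm moves only by the tool carry_out, never from a script. Its argument "targets" is a list of rows, each a list of 5 numbers: the shift along the tool's x, y, z in cm, then the turn about the tool's z in degrees, then the opening, from -1 (shut) to 1 (fully open). In form: [[x, y, z, yaw, gripper], ...]. A call has 1 to 12 rows; each row shifts and turns the commanded pose from where the row before left it, along the tool's axes as they then stand; what a row does not reach is not made up. A row lasts 1/10 s, in which the tool goes at most 50 mm and 8.59 degrees, less where a joint would pass 70% of its speed; a pose out of reach is approached as far as the arm can. A call is refused whole if a number of a shift passes 5 or a number of a turn 8.59, either way. A call with a gripper value outside its range is refused whole. The fingers move at their own pace and stop on an object; "force" is the grip in N (left out, the last holds). Time passes only in rows, so rows that do not move let the fingers close. It gives the time, the measured TCP pose, the force, the opening and the grip force at its end, in the units of the state.
- bot.get_obs(): the state, without advancing time (a new reading comes with each control period).
- imaging.read_camera(name): name is "scene" or "top" or "wrist"; returns the picture (480x640x3 uint8, red, green, blue); there is no depth.
- imaging.calibration(name): a dict with "fx", "fy", "cx", "cy" (pixels), "extrinsics" (4x4, takes a point from world to camera coordinates). Camera axes: x right, y up, looking along -z (the intrinsics and any distortion apply to the point x, -y, -z); pixel columns grow to the right and rows downward; lengths in m; the calibration is good to about 2 mm. A picture is of the moment at which its call begins: read the wrist's pose just before it. calibration takes no time and is no camera call; for the wrist camera it gives the pose at the moment of the call.
- bot.hand_in(): hands the job in; it is judged then, once.
The state is a dict: "t": time; "q": joint angles; "joint_vel": joint speeds; "joint_torque": joint torques, N m; "eef_pos": TCP position; "tool_rot": TCP orientation; "contact_force": force on the tool from outside, world axes, zero at the start; "torque": the same for the moment, N m; "gripper_width": opening from 0.0 (shut) to 1.0 (fully open); "grasp_force": force on a finger pad.
Only numpy, scipy, OpenCV 4.12 (cv2) and the standard library are available. Lean on these libraries where they do the work, as an engineer would, in place of code of your own. Each camera call takes 0.05 s, during which the arm holds its last target. There are 200 camera calls.

## Working session

There is one attempt and no reset: what is moved stays moved. The work goes in short steps, Python scripts to look and compute and a tool call to move; the robot and the scene stay as the last step left them, time stands still between calls to the robot, and variables do not carry over. Pictures are saved under pics/ and viewed, at most 10 in all, crops included, and the job is handed in when it is done.

Besides the shell and the picture viewer there is one more tool, called after "Request:" as name(argument=value, ...) on one line, values as JSON. carry_out: Moves the arm, as the interface text tells. Its arguments: {"type":"object","properties":{"targets":{"type":"array"},"force":{"type":"number"}},"required":["targets"]}

```bash
mkdir -p pics; python3 - <<'E'
from station import bot, imaging
import cv2,numpy as np
o=bot.get_obs();print(o)
for n in("top","scene"):
    im=imaging.read_camera(n);cv2.imwrite(f"pics/{n}0.png",im[:,:,::-1]);c=imaging.calibration(n);print(n,c)
E
```

```text
{'t': 0.0, 'q': array([ 1.07390002,  0.47780966,  0.02232544,  1.55646564, -0.01150323,
        1.10932079, -0.0830843 ]), 'joint_vel': array([-0.00107538, -0.00070071, -0.00036873,  0.00070086, -0.0010805 ,
       -0.00186855, -0.00064017]), 'joint_torque': array([-1.34550460e-04, -5.96441424e+01,  1.60770837e+00, -2.81198376e+01,
        1.24318310e-02,  9.30433773e-03,  3.19117669e-05]), 'eef_pos': array([ 0.25563884, -0.62406159,  0.23031306]), 'tool_rot': array([-9.05212662e-04,  9.81159002e-01,  1.93199723e-01, -2.44895854e-04]), 'contact_force': array([ 0.29148329, -0.21738573, -0.43676742]), 'torque': array([0.03242469, 0.01606092, 0.01696294]), 'grasp_force': 0.0, 'gripper_width': 1.0000960326668766}
top {'fx': 449.4553528105527, 'fy': 449.4553528105527, 'cx': 317.88052809225087, 'cy': 230.04149417516095, 'extrinsics': array([[ 0.01157631, -0.99993154, -0.00170454, -0.06569288],
       [ 0.98112275,  0.01102943,  0.19307122, -0.539505  ],
       [-0.1930392 , -0.00390742,  0.98118327, -1.14934516],
       [ 0.        ,  0.        ,  0.        ,  1.        ]])}
scene {'fx': 520.2403814797962, 'fy': 520.2403814797962, 'cx': 324.9573649191037, 'cy': 234.00869425080657, 'extrinsics': array([[ 0.18867635,  0.98191496, -0.01562817, -0.07145985],
       [-0.83411345,  0.16863489,  0.52518285,  0.41371084],
       [ 0.51832035, -0.08605392,  0.85084589, -1.47098315],
       [ 0.        ,  0.        ,  0.        ,  1.        ]])}
```

View pics/top0.png

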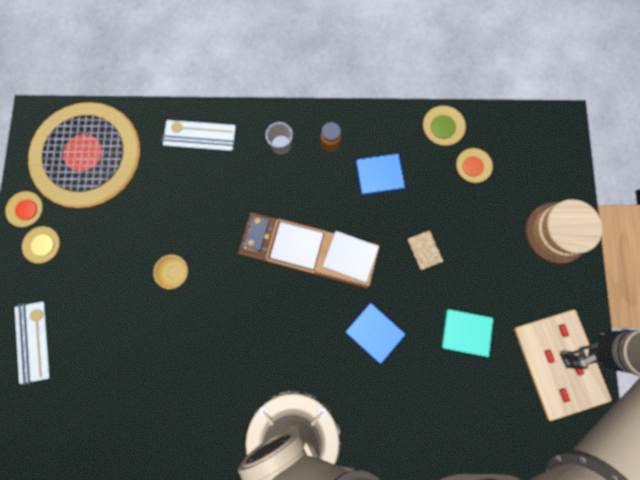

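View pics/scene0.png

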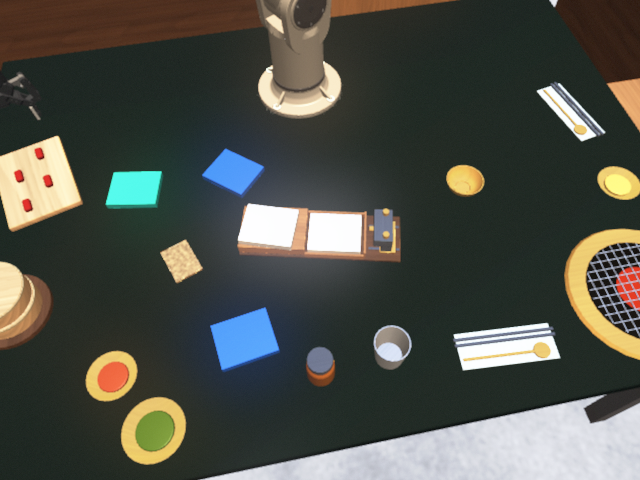

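Top view: the dock runs left to right with its stop at (258,235). The lower slab is white at (297,245) and the upper slab is white on the ledge at (351,257). The cork is at (425,250), the bowl at (170,271), the cup at (279,138) and the jar at (331,137). Upper-slab candidates are white (351,257), blue (380,174), blue (376,333) and turquoise (468,333). Only the white one lies on the ledge and isn't blue or turquoise. I'll confirm that in a crop.

```bash
cat > h.py <<'E'
import cv2,numpy as np
from station import bot,imaging
def ray(c,uv,z):
    uv=np.atleast_2d(np.asarray(uv,float));E=c["extrinsics"];R,t=E[:3,:3],E[:3,3]
    d=np.c_[(uv[:,0]-c["cx"])/c["fx"],-(uv[:,1]-c["cy"])/c["fy"],-np.ones(len(uv))]@R
    o=-R.T@t;return (o+d*((z-o[2])/d[:,2])[:,None])[:,:2]
def proj(c,P):
    E=c["extrinsics"];p=np.atleast_2d(P)@E[:3,:3].T+E[:3,3]
    return np.c_[c["cx"]+c["fx"]*p[:,0]/-p[:,2],c["cy"]-c["fy"]*p[:,1]/-p[:,2]]
def blobs(m,c,z,amin=200):
    out=[]
    for k in cv2.findContours(m.astype(np.uint8),cv2.RETR_EXTERNAL,cv2.CHAIN_APPROX_NONE)[0]:
        if cv2.contourArea(k)<amin: continue
        w=ray(c,k[:,0],z);r=cv2.minAreaRect((w*1000).astype(np.float32))
        (a,b)=r[1];ang=r[2] if a>=b else r[2]+90   # angle of long side, world
        out.append((k[:,0].mean(0).round(0),np.round(r[0],1),np.round((max(a,b),min(a,b)),1),round((ang+90)%180-90,1)))
    return out
E
python3 - <<'E'
from h import *
for n,(x,y,w,h) in(("top",(230,200,220,100)),("scene",(150,190,260,100))):
    b=cv2.imread(f"pics/{n}0.png");c=imaging.calibration(n);hsv=cv2.cvtColor(b,cv2.COLOR_BGR2HSV)
    H,S,V=cv2.split(hsv);white=(S<40)&(V>170)
    roi=np.zeros_like(H);roi[y:y+h,x:x+w]=1
    for z in(.026,.0515):
        for r in blobs(white*roi,c,z):print(n,"white",z,r)
    wood=(H<25)&(S>60)&(V>50)&(roi>0)
    for z in (.006,.008,.0335):
        for r in blobs(wood,c,z):print(n,"wood",z,r)
    k=3;cv2.imwrite(f"pics/{n}1.png",cv2.resize(b[y:y+h,x:x+w],None,fx=k,fy=k,interpolation=cv2.INTER_CUBIC))
E
```

```text
top white 0.026 (array([351., 256.]), array([ 475.4, -148.3]), array([126.6, 107.8]), 70.1)
top white 0.026 (array([296., 245.]), array([503.8,  -1.7]), array([124.6, 105.3]), 75.9)
top white 0.0515 (array([351., 256.]), array([ 471.8, -146.5]), array([124. , 105.6]), 70.1)
top white 0.0515 (array([296., 245.]), array([499.6,  -3. ]), array([122., 103.]), 75.9)
top wood 0.006 (array([425., 250.]), array([ 498.2, -355.1]), array([97.8, 73.9]), 21.7)
top wood 0.006 (array([305., 252.]), array([496.1, -34.6]), array([375.1, 129.8]), 75.8)
top wood 0.008 (array([425., 250.]), array([ 497.9, -354.6]), array([97.7, 73.8]), 21.7)
top wood 0.008 (array([305., 252.]), array([495.8, -34.6]), array([374.4, 129.6]), 75.8)
top wood 0.0335 (array([425., 250.]), array([ 493.9, -348.6]), array([95.6, 72.3]), 21.7)
top wood 0.0335 (array([305., 252.]), array([491.9, -35.3]), array([366.6, 126.9]), 75.8)
scene white 0.026 (array([334., 232.]), array([505.4,  -1.8]), array([120.7, 101.6]), 75.9)
scene white 0.026 (array([268., 225.]), array([ 455.9, -147.3]), array([123.9, 104.5]), 70.2)
scene white 0.0515 (array([334., 232.]), array([521.,  -5.]), array([117.7,  99. ]), 75.9)
scene white 0.0515 (array([268., 225.]), array([ 472.7, -146.8]), array([120.7, 101.9]), 70.2)
scene wood 0.006 (array([181., 261.]), array([ 499.4, -354.7]), array([97.7, 67.7]), 21.8)
scene wood 0.006 (array([332., 238.]), array([488.5, -34.2]), array([373.8, 136.3]), 75.2)
scene wood 0.008 (array([181., 261.]), array([ 500.6, -354.3]), array([97.5, 67.6]), 21.8)
scene wood 0.008 (array([332., 238.]), array([489.7, -34.4]), array([373.1, 136. ]), 75.2)
scene wood 0.0335 (array([181., 261.]), array([ 516.1, -348.6]), array([95.1, 65.9]), 21.8)
scene wood 0.0335 (array([332., 238.]), array([505.4, -36.7]), array([363.8, 132.6]), 75.2)
```

View pics/top1.png

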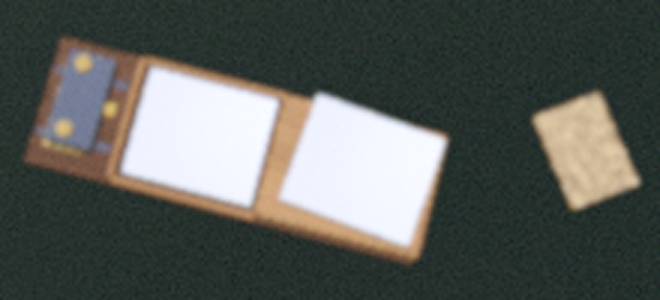

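The crop confirms it: the white slab on the ledge is turned about −6° from the dock, and the cork is alone on the right at about full-image (425,250). The tool's yaw already matches the cork, so I'm moving above it.

Request:
carry_out(targets=[[2.73,-1.31,0.8,0.1,0.64],[2.73,-1.31,0.8,0.1,0.64],[2.73,-1.31,0.8,0.1,0.64],[2.73,-1.31,0.8,0.1,0.64],[2.73,-1.31,0.8,0.1,0.64],[2.73,-1.31,0.8,0.1,0.64],[2.73,-1.31,0.8,0,0.64],[2.73,-1.31,0.8,0,0.64],[2.73,-1.31,0.8,0,0.64],[2.73,-1.31,0.8,0,0.64],[2.73,-1.31,0.8,0,0.64],[2.73,-1.31,0.8,0,0.64]], force=20)

```text
t: 1.3
eef_pos: [0.5019, -0.3557, 0.1346]
tool_rot: [-0.0, 0.982, 0.188, -0.0]
contact_force: [0.2, 0.4, 0.8]
gripper_width: 0.819
grasp_force: 0.0
```

```bash
cat >> h.py <<'E'
def yaw(q): # world angle of tool x, deg
    from scipy.spatial.transform import Rotation as R
    M=R.from_quat(np.r_[q[1:],q[0]]).as_matrix();return np.degrees(np.arctan2(M[1,0],M[0,0]))
def totool(d,y):
    a=np.radians(y);return np.array([d[0]*np.cos(a)+d[1]*np.sin(a),d[0]*np.sin(a)-d[1]*np.cos(a)])
def st():
    o=bot.get_obs();print("t",round(o["t"],2),"p",(o["eef_pos"]*1000).round(1),"yaw",round(yaw(o["tool_rot"]),2),"F",o["contact_force"].round(1),"w",round(o["gripper_width"],3),"g",round(o["grasp_force"],1));return o
E
python3 - <<'E'
from h import *
o=st();c=imaging.calibration("wrist");im=imaging.read_camera("wrist");b=im[:,:,::-1].copy();cv2.imwrite("pics/w1.png",b)
H,S,V=cv2.split(cv2.cvtColor(b,cv2.COLOR_BGR2HSV))
for r in blobs((H<25)&(S>50)&(V>70),c,.006,2000):print(r, totool(r[1]-o["eef_pos"][:2]*1000,yaw(o["tool_rot"])))
E
```

```text
t 1.3 p [ 501.9 -355.7  134.6] yaw 21.67 F [0.2 0.4 0.8] w 0.819 g 0.0
(array([320., 230.]), array([ 498.3, -354.9]), array([92.1, 65.2]), 21.7) [-3.03619406 -2.07114097]
(array([ 89., 164.]), array([ 455.6, -137.2]), array([146.3, 142.6]), -14.4) [  37.678275   -220.15119969]
(array([613.,  31.]), array([ 711.5, -494.9]), array([59.2, 43.4]), 36.1) [143.39131652 206.76665289]
```

View pics/w1.png

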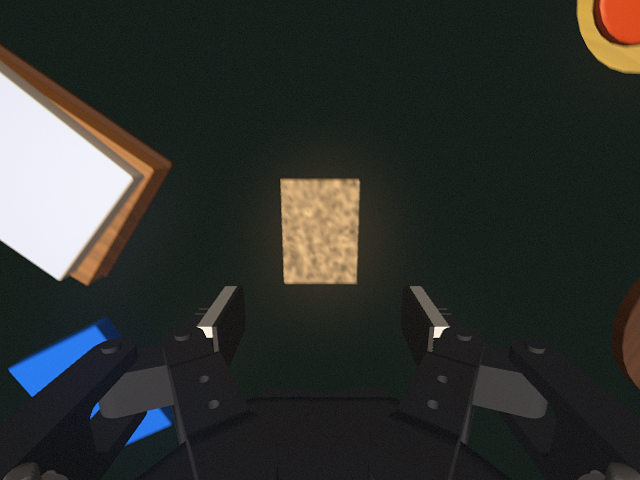

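The wrist view shows the cork centred at (320,230) between the fingers and square to them, needing about a −3/−2 mm correction. Descending.

Request:
carry_out(targets=[[-0.1,-0.1,3,0,0.64],[-0.1,-0.1,3,0,0.64],[-0.1,0,3,0,0.64],[0,0,2,0,0.64],[0,0,1,0,0.64],[0,0,0.5,0,0.64],[0,0,0,0,0.64]])

```text
t: 2.05
eef_pos: [0.4979, -0.3561, 0.0102]
tool_rot: [-0.0, 0.982, 0.188, -0.0]
contact_force: [0.2, -0.3, 0.1]
gripper_width: 0.823
grasp_force: 0.0
```

Request:
carry_out(targets=[[0,0,0.2,0,0.64],[0,0,0.2,0,0.64],[0,0,0.2,0,0.64],[0,0,0,0,0.64]])

```text
t: 2.45
eef_pos: [0.4979, -0.356, 0.0044]
tool_rot: [0.0, 0.982, 0.188, 0.0]
contact_force: [0.8, 0.0, -0.6]
gripper_width: 0.821
grasp_force: 0.0
```

Request:
carry_out(targets=[[0,0,0.2,0,0.64],[0,0,0.2,0,0.64],[0,0,0,0,0.64]])

```text
t: 2.75
eef_pos: [0.4977, -0.3559, -0.0]
tool_rot: [-0.0, 0.982, 0.188, -0.0]
contact_force: [0.2, 0.7, 0.1]
gripper_width: 0.82
grasp_force: 0.0
```

Request:
carry_out(targets=[[0,0,0.15,0,0.64],[0,0,0,0,0.64]])

```text
t: 2.95
eef_pos: [0.4978, -0.356, -0.0014]
tool_rot: [-0.0, 0.982, 0.188, -0.0]
contact_force: [-0.8, 0.1, -1.0]
gripper_width: 0.82
grasp_force: 0.0
```

Request:
carry_out(targets=[[0,0,0.15,0,0.64],[0,0,0,0,0.64]])

```text
t: 3.15
eef_pos: [0.4978, -0.356, -0.0029]
tool_rot: [-0.0, 0.982, 0.188, -0.0]
contact_force: [-0.6, -0.2, -0.1]
gripper_width: 0.821
grasp_force: 0.0
```

Request:
carry_out(targets=[[0,0,0.15,0,0.64],[0,0,0.1,0,0.64],[0,0,0,0,0.64]])

```text
t: 3.45
eef_pos: [0.4978, -0.356, -0.0054]
tool_rot: [-0.0, 0.982, 0.188, -0.0]
contact_force: [0.2, 0.1, 0.1]
gripper_width: 0.817
grasp_force: 0.0
```

Request:
carry_out(targets=[[0,0,0.15,0,0.64],[0,0,0,0,0.64]])

```text
t: 3.65
eef_pos: [0.4978, -0.356, -0.0069]
tool_rot: [-0.0, 0.982, 0.188, -0.0]
contact_force: [0.6, -0.4, -1.0]
gripper_width: 0.82
grasp_force: 0.0
```

Request:
carry_out(targets=[[0,0,0.1,0,0.64],[0,0,0,0,0.64]])

```text
t: 3.85
eef_pos: [0.498, -0.3562, -0.0076]
tool_rot: [0.0, 0.982, 0.188, 0.0]
contact_force: [-0.2, -0.1, 1.1]
gripper_width: 0.822
grasp_force: 0.8
```

Contact with the table at TCP z ≈ −7.6 mm. Raising 2 mm and closing.

Request:
carry_out(targets=[[0,0,-0.2,0,0.64],[0,0,0,0,0.4],[0,0,0,0,0.3],[0,0,0,0,0.3],[0,0,0,0,0.3],[0,0,0,0,0.3]], force=20)

```text
t: 4.45
eef_pos: [0.4981, -0.3562, -0.0053]
tool_rot: [0.0, 0.982, 0.188, 0.0]
contact_force: [-1.6, 0.9, 6.2]
gripper_width: 0.742
grasp_force: 21.7
```

Request:
carry_out(targets=[[0,0,-0.5,0,0.3],[0,0,-1.5,-6.8,0.3],[0,0,-1.5,-6.8,0.3],[0,0,-1.5,-6.8,0.3],[0,0,-1.5,-6.8,0.3],[0,0,-1.5,-6.8,0.3],[0,0,-1.5,-6.8,0.3],[0,0,-1.5,-6.8,0.3],[0,0,-1,-6.5,0.3],[0,0,0,0,0.3]])

```text
t: 5.45
eef_pos: [0.4986, -0.3567, 0.1158]
tool_rot: [0.001, 0.789, 0.614, 0.001]
contact_force: [-0.7, 0.3, -0.5]
gripper_width: 0.743
grasp_force: 22.5
```

Request:
carry_out(targets=[[3.1,-0.73,0,0,0.3],[3.1,-0.73,0,0,0.3],[3.1,-0.73,0,0,0.3],[3.1,-0.73,0,0,0.3],[3.1,-0.73,0,0,0.3],[3.1,-0.73,0,0,0.3],[3.1,-0.73,0,0,0.3],[3.1,-0.73,0,0,0.3],[3.1,-0.73,0,0,0.3],[3.1,-0.73,0,0,0.3],[3.1,-0.73,0,0,0.3],[0,0,0,0,0.3]])

```text
t: 6.65
eef_pos: [0.5037, -0.0005, 0.1141]
tool_rot: [-0.001, 0.788, 0.616, 0.001]
contact_force: [0.2, -0.7, -0.5]
gripper_width: 0.744
grasp_force: 22.5
```

```bash
python3 - <<'E'
from h import *
o=st();c=imaging.calibration("wrist");im=imaging.read_camera("wrist");b=im[:,:,::-1].copy();cv2.imwrite("pics/w2.png",b)
y=yaw(o["tool_rot"]);p=o["eef_pos"]*1000
H,S,V=cv2.split(cv2.cvtColor(b,cv2.COLOR_BGR2HSV))
for z in(p[2]+8,p[2]+13):
  for r in blobs((H<25)&(S>50)&(V>70),c,z/1000,2000):print("wood",z,r, totool(r[1]-p[:2],y))
for r in blobs((S<40)&(V>150),c,.026,2000):print("white",r, totool(r[1]-p[:2],y))
E
```

```text
t 6.65 p [ 5.037e+02 -5.000e-01  1.141e+02] yaw 76.0 F [ 0.2 -0.7 -0.5] w 0.744 g 22.5
wood 122.0743572191202 (array([320., 265.]), array([511.9,  21.3]), array([175.3,  95.6]), 75.6) [23.15378851  2.72838425]
wood 127.0743572191202 (array([320., 265.]), array([512.2,  22.9]), array([168.8,  92.1]), 75.6) [24.77883359  2.63231922]
white (array([325., 182.]), array([515.3,  42. ]), array([99.2, 28.6]), -14.0) [44.06136169  1.01859377]
```

View pics/w2.png

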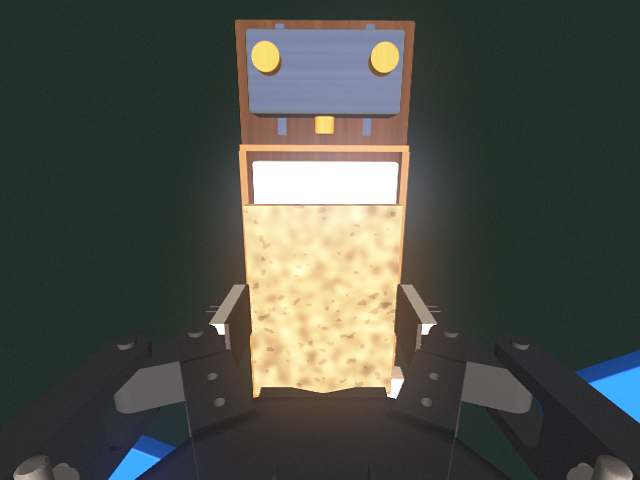

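The wrist view shows the cork held square: its far edge is at row 206 over columns 244–402. The lower slab's far edge is at row 162 over columns 253–397, with the plunger at (324,125).

```bash
python3 - <<'E'
from h import *
o=st();c=imaging.calibration("wrist");p=o["eef_pos"]*1000;y=yaw(o["tool_rot"])
f=lambda uv,z:np.array([totool(q*1000-p[:2],y) for q in ray(c,uv,z)]).round(1).tolist()
print("slab far corners",f([(253,162),(397,161)],.026))
print("cork far corners, near",f([(244.5,206),(402.5,206),(253,396),(396,396)],.1254))
print("plunger tip/base; lip top outer corners",f([(324,133)],.044),f([(240,147),(409,147)],.029))
print("slab ctr top/scene",totool(np.array([504.6,-1.7])-p[:2],y))
E
```

```text
t 6.7 p [503.5  -3.3 113.9] yaw 75.88 F [-1.2 -0.8 -0.5] w 0.737 g 22.5
slab far corners [[57.6, -47.7], [58.3, 49.6]]
cork far corners, near [[44.6, -31.5], [44.6, 31.4], [-45.7, -33.1], [-45.5, 34.1]]
plunger tip/base; lip top outer corners [[75.5, 0.3]] [[67.3, -55.1], [67.4, 56.3]]
slab ctr top/scene [1.82882573 0.67573843]
```

Request:
carry_out(targets=[[0.15,0.06,2,0,0.3],[0,0,2.5,0,0.3],[0,0,2.5,0,0.3],[0,0,1.3,0,0.3],[0,0,0.5,0,0.3],[0,0,0,0,0.3]])

```text
t: 7.3
eef_pos: [0.5046, -0.005, 0.0259]
tool_rot: [-0.0, 0.79, 0.614, -0.0]
contact_force: [-0.6, 0.4, -0.1]
gripper_width: 0.741
grasp_force: 22.5
```

Request:
carry_out(targets=[[0,0,0.1,0,0.3],[0,0,0.1,0,0.3],[0,0,0,0,0.3]])

```text
t: 7.6
eef_pos: [0.5053, -0.0045, 0.0249]
tool_rot: [0.0, 0.789, 0.614, 0.0]
contact_force: [-0.2, 0.4, -0.7]
gripper_width: 0.738
grasp_force: 22.5
```

Request:
carry_out(targets=[[0.25,-0.1,0,0,0.3],[0,0,0.1,0,0.3],[0,0,0.1,0,0.3],[0,0,0,0,0.3],[0,0,0,0,0.3]])

```text
t: 8.1
eef_pos: [0.5044, -0.0018, 0.0222]
tool_rot: [-0.0, 0.789, 0.614, -0.0]
contact_force: [-0.3, -0.2, -1.4]
gripper_width: 0.737
grasp_force: 22.5
```

Request:
carry_out(targets=[[0,0,0.1,0,0.3],[0,0,0,0,0.3]])

```text
t: 8.3
eef_pos: [0.5044, -0.0018, 0.0212]
tool_rot: [-0.0, 0.789, 0.614, -0.0]
contact_force: [-0.4, -0.0, 0.7]
gripper_width: 0.735
grasp_force: 22.5
```

Request:
carry_out(targets=[[0,0,0.05,0,0.45],[0,0,0,0,0.6],[0,0,0,0,0.64],[0,0,-0.3,0,0.64],[-0.5,0,-2,0,0.64],[-1.5,0,-3,0,0.64],[-3,0,-4,0,0.64],[-4,0,-4,0,0.64],[-2,0,-3,0,0.64],[0,0,0,0,0.64],[0,0,0,0,0.64],[0,0,0,0,0.64]])

```text
t: 9.5
eef_pos: [0.478, -0.1029, 0.1783]
tool_rot: [-0.001, 0.789, 0.615, -0.0]
contact_force: [0.0, -0.5, -0.8]
gripper_width: 0.819
grasp_force: 0.0
```

```bash
python3 - <<'E'
from h import *
o=st();c=imaging.calibration("wrist");im=imaging.read_camera("wrist");st();b=im[:,:,::-1].copy();cv2.imwrite("pics/w3.png",b)
y=yaw(o["tool_rot"]);p=o["eef_pos"]*1000
H,S,V=cv2.split(cv2.cvtColor(b,cv2.COLOR_BGR2HSV))
for r in blobs((H<25)&(S>50)&(V>70),c,.032,2000):print("wood",r)
for z in(.026,.0515):
  for r in blobs((S<40)&(V>150),c,z,2000):print("white",z,r)
E
```

```text
t 9.5 p [ 478.  -102.9  178.3] yaw 75.85 F [ 0.  -0.5 -0.8] w 0.819 g 0.0
t 9.55 p [ 477.9 -102.7  178. ] yaw 75.88 F [ 0.2  0.2 -1.2] w 0.822 g 0.0
wood (array([307., 141.]), array([485.2, -72.1]), array([284.4, 114. ]), 75.7)
white 0.026 (array([328., 275.]), array([ 469.2, -156.9]), array([130.2, 108.5]), 70.1)
white 0.026 (array([324.,  95.]), array([503.6,  -2.5]), array([118. ,  98.9]), 75.8)
white 0.0515 (array([328., 275.]), array([ 471.3, -146.6]), array([119. ,  99.1]), 70.1)
white 0.0515 (array([324.,  95.]), array([502.8,  -5.5]), array([107.7,  90.3]), 75.8)
```

View pics/w3.png

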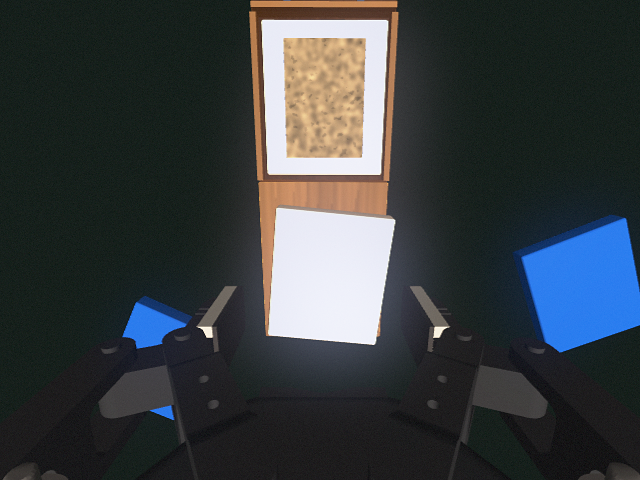

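The cork (columns 284–365, rows 38–157) is centred on the lower slab (columns 262–387, rows 20–174). The upper slab at (331,275) is turned 5.7° and sits about 4 mm to the right. I'm going behind it, aligned to its rear edge, for a two-finger push.

Request:
carry_out(targets=[[-1,0.08,0,5.8,0.2],[-2.5,0.2,0,0,0.2],[-2.5,0.2,0,0,0.2],[-2.5,0.2,0,0,0.2],[-2.5,0.2,0,0,0.2],[-2,0,2,0,0.2],[0,0,3,0,0.2],[0,0,3,0,0.2],[0,0,2,0,0.2],[0,0,0,0,0.2],[0,0,0,0,0.2]])

```text
t: 10.65
eef_pos: [0.4433, -0.2282, 0.0786]
tool_rot: [-0.001, 0.819, 0.574, -0.0]
contact_force: [0.9, 0.4, -0.3]
gripper_width: 0.602
grasp_force: 0.0
```

```bash
python3 - <<'E'
from h import *
o=st();y=yaw(o["tool_rot"]);p=o["eef_pos"]*1000
print(totool(np.array([451.1,-203.0])-p[:2],y))
E
```

```text
t 10.65 p [ 443.3 -228.2   78.6] yaw 70.07 F [ 0.9  0.4 -0.3] w 0.602 g 0.0
[26.38677136 -1.25397367]
```

Rear edge is 26 mm ahead. Going down, then approaching gently.

Request:
carry_out(targets=[[0,-0.1,2,0,0.2],[0,0,2,0,0.2],[0,0,0.35,0,0.2],[0,0,0,0,0.2],[0,0,0,0,0.2]])

```text
t: 11.15
eef_pos: [0.4433, -0.2291, 0.0369]
tool_rot: [0.001, 0.819, 0.573, 0.0]
contact_force: [0.1, -0.3, -0.3]
gripper_width: 0.599
grasp_force: 0.0
```

Request:
carry_out(targets=[[0.5,0,0,0,0.2],[0.4,0,0,0,0.2],[0.2,0,0,0,0.2],[0.2,0,0,0,0.2]])

```text
t: 11.55
eef_pos: [0.4471, -0.2164, 0.0359]
tool_rot: [0.0, 0.819, 0.574, 0.0]
contact_force: [-0.1, -0.7, 0.1]
gripper_width: 0.6
grasp_force: 0.0
```

Request:
carry_out(targets=[[0.2,0,0,0,0.2],[0.2,0,0,0,0.2]])

```text
t: 11.75
eef_pos: [0.448, -0.2133, 0.0357]
tool_rot: [0.0, 0.819, 0.573, -0.0]
contact_force: [-1.5, -4.2, 1.7]
gripper_width: 0.6
grasp_force: 2.2
```

Request:
carry_out(targets=[[0.3,0.02,0,-0.9,0.2],[0.3,0.02,0,-0.9,0.2],[0.3,0.02,0,-0.8,0.2],[0.3,0.02,0,-0.8,0.2],[0.3,0.02,0,-0.8,0.2],[0.3,0.02,0,-0.8,0.2],[0.3,0,0,-0.7,0.2],[0.3,0,0,0,0.2],[0.3,0,0,0,0.2],[0,0,0,0,0.2]])

```text
t: 12.75
eef_pos: [0.4572, -0.1867, 0.0357]
tool_rot: [-0.0, 0.79, 0.614, 0.0]
contact_force: [-1.0, -1.4, 1.1]
gripper_width: 0.6
grasp_force: 0.8
```

```bash
cat > m.py <<'E'
from h import *
o=st();p=o["eef_pos"]*1000
u=np.array([.2453,.9694]);v=np.array([-.9694,.2453]);O=np.array([503.8,-2.2])
D=lambda w:np.round([(w-O)@u,(w-O)@v],1)
print("tcp dock",D(p[:2]))
import sys
for n in sys.argv[2:]:
    c=imaging.calibration(n);b=imaging.read_camera(n)[:,:,::-1].copy();cv2.imwrite(f"pics/{n}_{sys.argv[1]}.png",b)
    H,S,V=cv2.split(cv2.cvtColor(b,cv2.COLOR_BGR2HSV));roi=np.ones_like(H)
    if n=="scene":roi[:]=0;roi[190:290,150:410]=1
    if n=="top":roi[:]=0;roi[200:300,230:450]=1
    for z in (.0515,.05):
        for r in blobs(((S<40)&(V>150))*roi,c,z,200):print(n,z,r[0],r[2],r[3],"dock",D(r[1]))
E
python3 m.py 4 wrist scene top
```

```text
t 12.75 p [ 457.2 -186.7   35.7] yaw 75.72 F [-1.  -1.4  1.1] w 0.6 g 0.8
tcp dock [-190.3   -0. ]
wrist 0.0515 [322. 135.] [102.2  98. ] 75.7 dock [-127.6    0.7]
wrist 0.05 [322. 135.] [103.4  99.2] 75.7 dock [-127.7    0.7]
scene 0.0515 [308. 228.] [243.2 115.1] 73.2 dock [-59.9  -8.6]
scene 0.05 [308. 228.] [243.6 115.2] 73.2 dock [-60.1  -7.7]
top 0.0515 [316. 251.] [242.1 107.1] 77.2 dock [-60.3   1.8]
top 0.05 [316. 251.] [242.4 107.2] 77.2 dock [-60.2   1.6]
```

The slab is now square (75.7°) and within 1 mm of the centreline. Pushing straight in stages.

Request:
carry_out(targets=[[0.4,0,0,0,0.2],[0.4,0,0,0,0.2],[0.4,0,0,0,0.2],[0.4,0,0,0,0.2],[0.4,0,0,0,0.2],[0.4,0,0,0,0.2],[0.4,0,0,0,0.2],[0.4,0,0,0,0.2],[0.4,0,0,0,0.2],[0.3,0,0,0,0.2]])

```text
t: 13.9
eef_pos: [0.4669, -0.1492, 0.0356]
tool_rot: [-0.0, 0.79, 0.614, 0.0]
contact_force: [-1.6, -4.5, -0.9]
gripper_width: 0.604
grasp_force: 1.7
```

Request:
carry_out(targets=[[0.3,0,0,0,0.2],[0.3,0,0,0,0.2],[0.3,0,0,0,0.2],[0.3,0,0,0,0.2],[0.3,0,0,0,0.2],[0.3,0,0,0,0.2],[0.3,0,0,0,0.2],[0.3,0,0,0,0.2],[0.3,0,0,0,0.2],[0.3,0,0,0,0.2]])

```text
t: 14.9
eef_pos: [0.4744, -0.1207, 0.0359]
tool_rot: [0.0, 0.79, 0.613, 0.0]
contact_force: [-1.4, -4.4, 3.9]
gripper_width: 0.605
grasp_force: 2.7
```

```bash
python3 m.py 5 wrist
```

```text
t 14.9 p [ 474.4 -120.7   35.9] yaw 75.66 F [-1.4 -4.4  3.9] w 0.605 g 2.7
tcp dock [-122.1   -0.6]
wrist 0.0515 [321. 136.] [102.3  98.2] 75.7 dock [-59.4   0.2]
wrist 0.05 [321. 136.] [103.5  99.4] 75.7 dock [-59.4   0.2]
```

View pics/wrist_5.png

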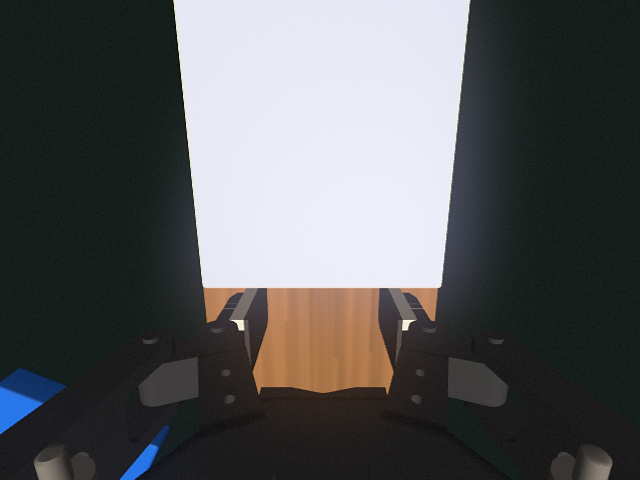

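The slab is square, rear edge at row 288 over columns 203–441, with both fingers in contact. Continuing.

Request:
carry_out(targets=[[0.3,0,0,0,0.2],[0.3,0,0,0,0.2],[0.3,0,0,0,0.2],[0.3,0,0,0,0.2],[0.3,0,0,0,0.2],[0.3,0,0,0,0.2],[0.3,0,0,0,0.2],[0.3,0,0,0,0.2],[0.3,0,0,0,0.2],[0.3,0,0,0,0.2],[0.3,0,0,0,0.2],[0.3,0,0,0,0.2]])

```text
t: 16.15
eef_pos: [0.4831, -0.0855, 0.0357]
tool_rot: [-0.0, 0.79, 0.613, -0.0]
contact_force: [-0.5, -2.8, -1.9]
gripper_width: 0.596
grasp_force: 1.3
```

Request:
carry_out(targets=[[0.2,0,0,0,0.2],[0.2,0,0,0,0.2],[0.2,0,0,0,0.2],[0.2,0,0,0,0.2],[0.2,0,0,0,0.2],[0.2,0,0,0,0.2],[0.2,0,0,0,0.2]])

```text
t: 16.85
eef_pos: [0.4866, -0.0722, 0.0357]
tool_rot: [0.0, 0.79, 0.613, -0.0]
contact_force: [-0.5, -3.5, -1.7]
gripper_width: 0.598
grasp_force: 1.6
```

```bash
python3 m.py 6 scene; python3 - <<'E'
import cv2
b=cv2.imread("pics/scene_6.png")[180:280,220:420];cv2.imwrite("pics/s6c.png",cv2.resize(b,None,fx=4,fy=4,interpolation=cv2.INTER_CUBIC))
E
```

```text
t 16.85 p [486.6 -72.2  35.7] yaw 75.67 F [-0.5 -3.5 -1.7] w 0.598 g 1.6
tcp dock [-72.1  -0.5]
scene 0.0515 [334. 227.] [121.5 101.8] 75.8 dock [-0.7 -1.8]
scene 0.05 [334. 227.] [121.7 102. ] 75.8 dock [-0.7 -0.9]
```

View pics/s6c.png

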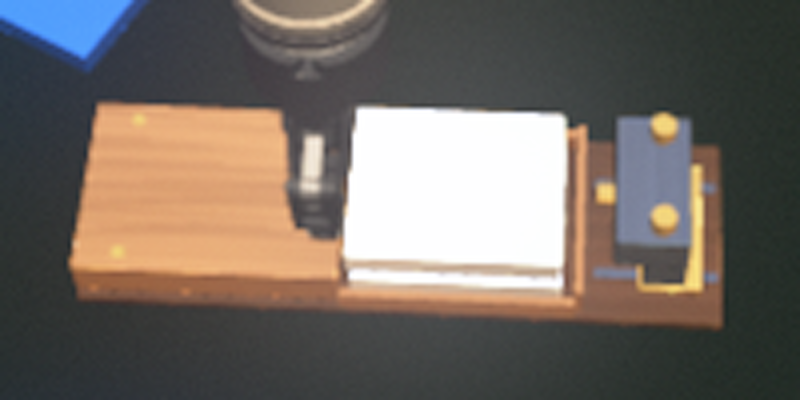

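The crop shows the slab's front at x≈565 and the plunger tip at x≈597, about 15–18 mm away. The slab lies flat on the cork. Pushing on slowly.

Request:
carry_out(targets=[[0.2,0,0,0,0.2],[0.2,0,0,0,0.2],[0.2,0,0,0,0.2],[0.2,0,0,0,0.2],[0.2,0,0,0,0.2],[0.2,0,0,0,0.2]])

```text
t: 17.5
eef_pos: [0.4896, -0.0605, 0.0357]
tool_rot: [0.0, 0.79, 0.613, 0.0]
contact_force: [-0.8, -3.8, 0.6]
gripper_width: 0.596
grasp_force: 1.9
```

Request:
carry_out(targets=[[0.1,0,0,0,0.2],[0.1,0,0,0,0.2],[0.1,0,0,0,0.2],[0.1,0,0,0,0.2]])

```text
t: 17.9
eef_pos: [0.4906, -0.0568, 0.0357]
tool_rot: [0.0, 0.79, 0.613, -0.0]
contact_force: [-0.6, -4.9, 1.1]
gripper_width: 0.603
grasp_force: 2.0
```

Request:
carry_out(targets=[[0.1,0,0,0,0.2],[0.1,0,0,0,0.2],[0.1,0,0,0,0.2]])

```text
t: 18.2
eef_pos: [0.4913, -0.0538, 0.0357]
tool_rot: [0.0, 0.79, 0.613, -0.0]
contact_force: [-1.5, -3.8, 1.6]
gripper_width: 0.599
grasp_force: 2.1
```

Request:
carry_out(targets=[[0.1,0,0,0,0.2],[0.1,0,0,0,0.2],[0.1,0,0,0,0.2]])

```text
t: 18.5
eef_pos: [0.4921, -0.0509, 0.0357]
tool_rot: [0.0, 0.79, 0.613, 0.0]
contact_force: [-1.2, -4.5, 1.9]
gripper_width: 0.599
grasp_force: 2.3
```

Request:
carry_out(targets=[[0.1,0,0,0,0.2],[0.1,0,0,0,0.2]])

```text
t: 18.7
eef_pos: [0.4926, -0.049, 0.0357]
tool_rot: [0.0, 0.79, 0.613, -0.0]
contact_force: [-1.9, -4.5, 2.1]
gripper_width: 0.6
grasp_force: 2.3
```

Request:
carry_out(targets=[[0.1,0,0,0,0.2],[0.05,0,0,0,0.2]])

```text
t: 18.9
eef_pos: [0.493, -0.0474, 0.0357]
tool_rot: [0.0, 0.79, 0.613, 0.0]
contact_force: [-0.9, -5.3, 1.8]
gripper_width: 0.597
grasp_force: 2.4
```

Front is at about 83 mm with no stop yet. Continuing in sub-millimetre steps.

Request:
carry_out(targets=[[0.05,0,0,0,0.2],[0.05,0,0,0,0.2],[0.05,0,0,0,0.2]])

```text
t: 19.2
eef_pos: [0.4932, -0.0461, 0.0357]
tool_rot: [0.0, 0.79, 0.613, -0.0]
contact_force: [-1.4, -5.3, 2.5]
gripper_width: 0.599
grasp_force: 2.5
```

Request:
carry_out(targets=[[0.05,0,0,0,0.2],[0.05,0,0,0,0.2]])

```text
t: 19.4
eef_pos: [0.4935, -0.0451, 0.0357]
tool_rot: [0.0, 0.79, 0.613, -0.0]
contact_force: [-0.2, -5.3, 3.0]
gripper_width: 0.598
grasp_force: 2.5
```

Request:
carry_out(targets=[[0.05,0,0,0,0.2],[0.05,0,0,0,0.2]])

```text
t: 19.6
eef_pos: [0.4937, -0.0443, 0.0357]
tool_rot: [0.0, 0.79, 0.613, -0.0]
contact_force: [-1.6, -5.2, 3.0]
gripper_width: 0.605
grasp_force: 3.2
```

Request:
carry_out(targets=[[0.05,0,0,0,0.2],[0.05,0,0,0,0.2]])

```text
t: 19.8
eef_pos: [0.4937, -0.0443, 0.0357]
tool_rot: [0.0, 0.79, 0.613, -0.001]
contact_force: [-2.3, -8.0, 3.7]
gripper_width: 0.604
grasp_force: 4.5
```

Request:
carry_out(targets=[[0.05,0,0,0,0.2],[0,0,0,0,0.2]])

```text
t: 20.0
eef_pos: [0.4937, -0.0443, 0.0357]
tool_rot: [0.0, 0.79, 0.613, -0.001]
contact_force: [-1.6, -9.1, 4.4]
gripper_width: 0.599
grasp_force: 4.6
```

```bash
python3 m.py 7 scene; python3 - <<'E'
import cv2
b=cv2.imread("pics/scene_7.png")[190:270,270:410];cv2.imwrite("pics/s7c.png",cv2.resize(b,None,fx=5,fy=5,interpolation=cv2.INTER_CUBIC))
E
```

```text
t 20.0 p [493.7 -44.3  35.7] yaw 75.61 F [-1.6 -9.1  4.4] w 0.599 g 4.6
tcp dock [-43.3  -0.5]
scene 0.0515 [341. 236.] [144.6 115.8] 75.8 dock [15.  -8.9]
scene 0.05 [341. 236.] [144.9 116. ] 75.8 dock [15. -8.]
```

View pics/s7c.png

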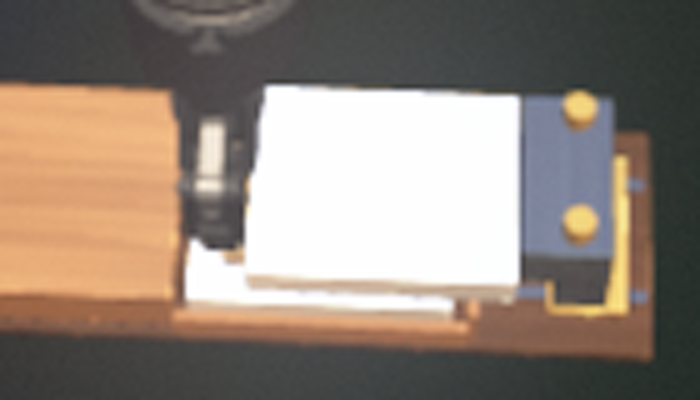

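The stop is felt: the TCP stays at −44.3 mm while force rises to 9 N. The crop shows the slab front (x≈522) flush on the stop with the plunger gone from view. One small squaring nudge, then I retreat.

Request:
carry_out(targets=[[0.04,0,0,-0.2,0.2],[0,0,0,0,0.2],[0,0,0,0,0.2]])

```text
t: 20.35
eef_pos: [0.4937, -0.0443, 0.0357]
tool_rot: [0.0, 0.789, 0.614, -0.001]
contact_force: [-3.2, -10.0, 4.0]
gripper_width: 0.601
grasp_force: 5.0
```

Request:
carry_out(targets=[[-0.1,0,0,0,0.2],[-0.3,0,0,0,0.2],[-0.5,0,0,0,0.2],[-1,0,0,0,0.2],[-1,0,-2,0,0.2],[-3,0,-3,0,0.2],[-3,0,-4,0,0.2],[-3,0,-3,0,0.2],[0,0,0,0,0.2],[0,0,0,0,0.2],[0,0,0,0,0.2]])

```text
t: 21.45
eef_pos: [0.4647, -0.1566, 0.1548]
tool_rot: [-0.001, 0.788, 0.615, -0.0]
contact_force: [0.1, 1.6, -0.5]
gripper_width: 0.602
grasp_force: 0.0
```

```bash
python3 m.py 8 wrist scene top
```

```text
t 21.45 p [ 464.7 -156.6  154.8] yaw 75.95 F [ 0.1  1.6 -0.5] w 0.602 g 0.0
tcp dock [-1.593e+02  1.000e-01]
wrist 0.0515 [324.  86.] [89.9 25.5] -14.1 dock [-50.   0.]
wrist 0.0515 [324.  27.] [98.1 31.6] -14.1 dock [-17.1   0.5]
wrist 0.05 [324.  86.] [90.4 25.7] -14.1 dock [-49.7   0. ]
wrist 0.05 [324.  27.] [98.7 31.8] -14.1 dock [-16.7   0.5]
scene 0.0515 [340. 234.] [144.6 115.7] 75.9 dock [15.  -8.8]
scene 0.05 [340. 234.] [144.8 115.9] 75.9 dock [15.  -7.9]
top 0.0515 [291. 243.] [154.1 107.8] 75.4 dock [14.1  1.5]
top 0.0515 [373. 213.] [96.3 41.5] -89.4 dock [-181.  -132.2]
top 0.05 [291. 243.] [154.2 107.9] 75.4 dock [14.2  1.2]
top 0.05 [373. 213.] [96.5 41.6] -89.4 dock [-181.1 -132.7]
```

View pics/wrist_8.png

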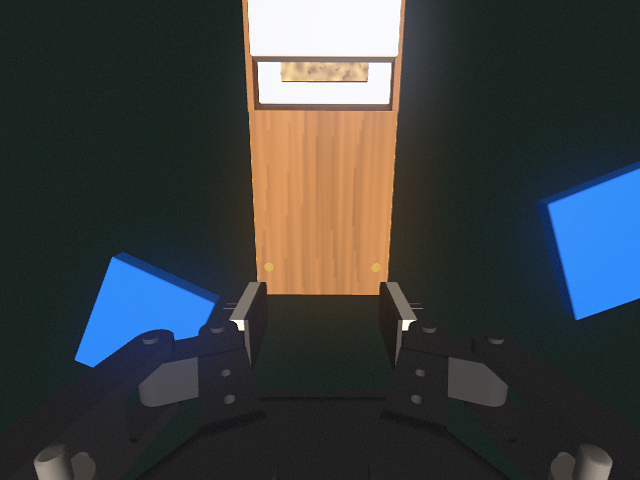

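The final view shows the upper slab over the cork, aligned with the dock. The cork's rear edge is at row 81 over columns 281–368, still centred on the lower slab at columns 259–391. The slab is at rest and the gripper is clear.

```bash
python3 -c "
from station import bot
print(bot.hand_in())"
```

```text
the job is handed in; nothing more can be done
None
```

I laid the cork centred on the lower slab and pushed the upper slab home against the stop at no more than about 11 N; it looks flush, with the plunger hidden from view behind it. I handed the job in at about 21.6 s and got no verdict back.

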